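# Tip the young cheese into its ripening gutter

## Robot

A 6-joint arm with a two-finger parallel gripper is mounted at the origin on the work surface. World frame = base frame: x ahead of the robot, y to its left, z up, the work surface at z = 0. Lengths are in m, angles in degrees, forces in N, time in s.
With the tool pointing down it reaches from about 0.375 to 0.975 m from the base axis. Payload 3.8 kg.
Tool frame: the origin (TCP) lies on the centre line of the jaws, within the pads' length; the fingertips stand 17 mm ahead of it and the grasp point (between the pads) lies 2 mm behind it; x points along the fingers, z is the direction in which the jaws open and shut, and the axes are right-handed (so a half turn about x gives the same grasp; the last joint's range is limited). The gripper opens to 88 mm and grips with 3 to 60 N. Pads are 18 mm wide; open, the fingers measure 123 mm over their backs; the gripper's body (75 mm by 187 mm) begins 45 mm behind the grasp point.
Start: joints at [62.458, 15.12, 91.902, -0, 72.978, -2.114], TCP at [0.29, 0.61, 0.256] pointing down, gripper open.
Joint ranges: [-150.88, 150.88], [-54.13, 125.18], [17.81, 147.31], [-75.09, 255.09], [0, 152.58], [-146.25, 146.25]. Speed limits (degrees/s): [147.25, 147.25, 180, 180, 180, 180].

## Interface

Orientations are given as [roll, pitch, yaw] about the fixed x, y, z axes, in that order (R = Rz(yaw) Ry(pitch) Rx(roll)).
In Python, from bench import * gives the robot as it stands. The module is installed in compiled form; this text tells all that it offers.
- The arm moves only by the tool drive_tool, never from a script. Its argument "series" is text: rows parted by semicolons, each of 5 numbers parted by spaces: the shift along the tool's x, y, z in m, then the turn about the tool's x in rad, then the finger opening in m, from 0 to 0.0881. In form: x y z roll jaw; .... A call has exactly 8 rows; each row shifts and turns the pose as measured when the row begins, along the tool's axes as they then stand; what a row does not reach is not made up. A row lasts 1/10 s, in which the tool goes at most 50 mm and 8.59 degrees, less where a joint would pass 70% of its speed; a pose out of reach is approached as far as the arm can. A call is refused whole if a number of a shift passes 0.05 or a number of a turn 0.15, either way. A call with a gripper value outside its range is refused whole. The fingers move at their own pace and stop on an object; "squeeze" is the grip in N (left out, the last holds). Time passes only in rows, so rows that do not move let the fingers close, or fill a call up. It gives the time, the measured TCP pose, the force and the opening at its end, in the units of the state.
- get_state(): the state, without advancing time (a new reading comes with each control period).
- get_image(name): name is "side" or "top"; returns the picture (400x640x3 uint8, red, green, blue); there is no depth.
- camera_info(name): a dict with "fx", "fy", "cx", "cy" (pixels), "R" (3x3) and "t" (3): a world point X has camera coordinates R X + t. Camera axes: x right, y down, z forward; pixel columns grow to the right and rows downward; lengths in m; the calibration is good to about 2 mm. A picture is of the moment at which its call begins. camera_info takes no time and is no camera call.
- sign_off(): hands the job in, once; it reports no verdict.
Trained networks look in the newest picture that a camera, given by its name, has taken for a name from the list of things; names that differ only in an ending like _2 or _b are one class to them, and where a whole thing is asked for, a point or a joint stands for the part that bears it (a point fixed in the world has none). Each returns a list of dicts, best first, with "score" (0 to 1); they miss things now and then, are a little off and sometimes report something else, mostly with a low value. They report only what shows in the picture. A call takes as long as a camera call. They do not tell look-alikes from the thing itself.
- masks_of(camera, query): "pixels" (400x640 bool, what is visible of it) and "rect" ([centre column, centre row, width, height] in pixels, round what is visible of it).
The state is a dict: "t": time; "qpos": joint angles; "qvel": joint speeds; "joint_torque": joint torques, N m; "eef_pos": TCP position; "tool_rot": TCP orientation; "ft_force": force on the tool from outside, world axes, zero at the start; "torque": the same for the moment, N m; "gripper_width": opening from 0.0 (shut) to 1.0 (fully open).
Only numpy, scipy, OpenCV 4.12 (cv2) and the standard library are available. Lean on these libraries where they do the work, as an engineer would, in place of code of your own. Each camera call takes 0.05 s, during which the arm holds its last target.

## Task

Lay down the young ivory cheese in the wooden gutter that it stands in front of: tip it over with a push near its top so that it falls lengthwise into the gutter, then push it along by its end until it lies snug against the end board. Only push it, never pick it up; leave the blue-grey cheese standing where it is and everything else on the table undisturbed.

Things in the scene. Friction and masses are not known exactly. Their poses are not given: they have to be found in the camera images.
- plank: Fixed spruce plank, 330 (x) by 300 (y) mm, top face 24 mm above the table; place and yaw vary. Origin: centre of its underside; x runs along its two half-round gutters to the end board (about to the robot's left), z up. Gutter axes at y = +70 and -70 mm; mouths at x = -40, end board's inner face at x = +130 mm, 62 mm high above the top face. Bare from x = -165 to -40 mm.
- gutter_a (a point): Mouth of the gutter at the plank's y = +70 mm: the middle of its floor at the open end (x = -40 mm). Its floor is the plank's top face, flat for 24 mm; the sides form a half round of 45 mm radius and rise 34 mm above it (90 mm wide inside at the top, 127 mm over the outsides); 170 mm long from here to the end board.
- gutter_b (a point): The same for the other gutter, at the plank's y = -70 mm.
- fresh_cheese: Young cheese: ivory-white upright cylinder, 85 mm diameter, 130 mm tall, 0.64 to 0.9 kg, loose, before gutter a or b: up to 5 mm off its axis, foot 2 to 25 mm short of the mouth. Origin: centre of its underside; z along its axis to its top face. Pushed near its top it tips over its foot (3 to 12 N, falls by itself beyond 33 degrees); pushed low it only slides, at most to the mouth.
- fresh_middle (a point): Centre of the ivory cheese, on its axis, 65 mm from either end; 42.5 mm above the plank's top face when it lies in the gutter. Friction on the wood is 0.48 to 0.72; lying, it slides along the gutter at 3 to 8 N.
- fresh_top (a point): Centre of the ivory cheese's top face, 130 mm along its axis from its origin: the end that leads into the gutter and meets the end board.
- blue_cheese: Old cheese: blue-grey mouldy rind, same size (85 mm diameter, 130 mm tall), loose, standing before the other gutter. Origin: centre of its underside. It stays as it is.
- batch_tag: loose white plastic tag with a blue stripe, 30 x 44 x 5 mm, lying on the plank behind and between the cheeses; origin: centre of its underside; leave alone
- cheese_iron: loose cheese iron lying on the table on the robot's right: a steel half-round blade 150 mm long with a navy T-handle 110 mm wide and 25 mm thick; origin on its blade line on the table, its x axis along the blade to the tip; leave alone
- rind_brush: loose brush, about 200 mm long, wooden handle, lying on the table on the robot's left; origin on the table under it, x along it; leave alone
- culture_jar: loose closed jar, 64 mm in diameter, 85 mm tall, blue cap, standing on the table beside the plank; origin: centre of its underside; leave alone
- steel_bowl: loose steel bowl, 150 mm across, 60 mm high, on the table on the robot's left; origin: centre of its underside; leave alone
- humidity_meter: loose white meter box, 32 x 75 x 105 mm, standing on the table beside the plank; origin: centre of its underside; leave alone
There are look-alikes about, which are no part of the job. Leave any red look-alike of the blue_cheese alone. Leave any orange look-alike of the fresh_cheese alone.

How it is judged:
By the outcome, as a careful person would: the job done as asked, in the order asked, and still so for the second after the job is handed in, with the robot touching nothing.
It also fails if it takes over 38 s, if anything falls off the work surface, if the arm or the gripper's body presses on something with over 40 N, if the wrist force passes 120 N, or if a joint passes its speed limit or range.

## Working session

There is one attempt and no reset: what is moved stays moved. The work goes in short steps, Python scripts to look and compute and a tool call to move; the robot and the scene stay as the last step left them, time stands still between calls to the robot, and variables do not carry over. Pictures are saved under pics/ and viewed, and the job is handed in when it is done.

Besides the shell and the picture viewer there is one more tool, called after "Emit:" in YAML: its name, and indented under it one key for each argument. drive_tool: Moves the arm, as the interface text tells. Its arguments: {"type":"object","properties":{"series":{"type":"string"},"squeeze":{"type":"number"}},"required":["series"]}

```bash
mkdir -p pics; cat > h.py <<'E'
from bench import *
import numpy as np, cv2
def save(n,im): cv2.imwrite('pics/'+n+'.png',im[:,:,::-1])
E
python3 - <<'E'
from h import *
s=get_state(); print(s)
for c in('side','top'):
    save(c+'0',get_image(c)); i=camera_info(c); print(c,{k:np.round(v,4).tolist() for k,v in i.items()})
E
```

```text
{'t': 0.0, 'qpos': array([ 6.24560464e+01,  1.51672114e+01,  9.19779630e+01,  5.23032587e-04,
        7.29762774e+01, -2.11451042e+00]), 'qvel': array([-0.02412457,  0.09510802,  0.01860304,  0.00407019, -0.0705672 ,
        0.02424092]), 'joint_torque': array([-3.45393482e-04, -5.02117181e+01, -3.56870878e+01,  7.26651214e-02,
        2.96447170e-02, -1.80212951e-04]), 'eef_pos': array([0.28955001, 0.60903234, 0.25444187]), 'tool_rot': array([ 177.64971143,   89.87854714, -117.77988544]), 'ft_force': array([ 0.27675114,  0.06562216, -0.05668957]), 'torque': array([ 0.02158104, -0.03405097,  0.07834371]), 'gripper_width': 1.0002633732044481}
side {'fx': 367.1851, 'fy': 367.1851, 'cx': 325.4337, 'cy': 203.5034, 'R': [[0.9229, -0.3848, -0.0168], [-0.2717, -0.6194, -0.7366], [0.273, 0.6843, -0.6761]], 't': [-0.5336, 0.2558, 1.1677]}
top {'fx': 378.9497, 'fy': 378.9497, 'cx': 318.4239, 'cy': 196.1368, 'R': [[0.0169, -0.9996, 0.023], [-0.9888, -0.0201, -0.1481], [0.1485, -0.0203, -0.9887]], 't': [-0.0129, 0.5921, 1.2433]}
```

View pics/side0.png

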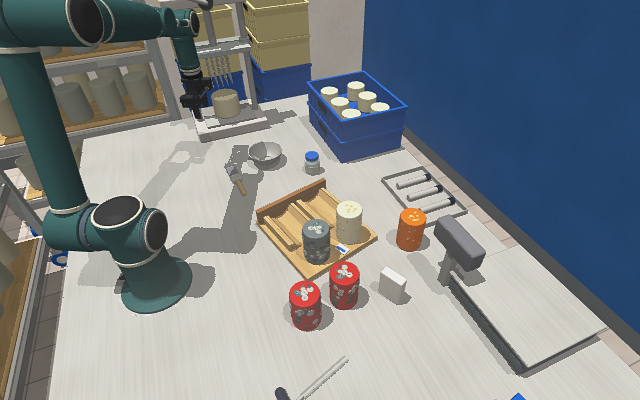

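View pics/top0.png

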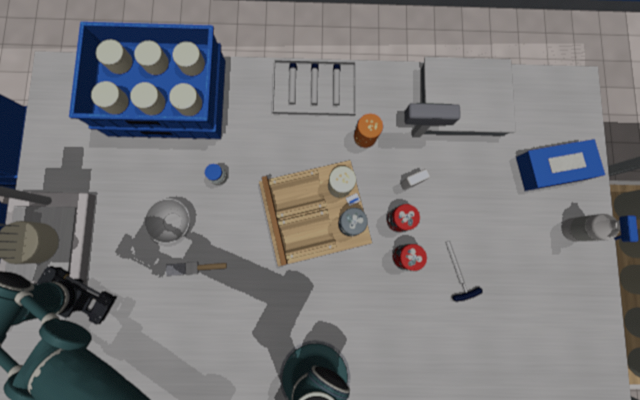

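The pictures show these candidates:
- **Ivory cheese:** side (349,222), top (342,180).
- **Orange look-alike:** side (411,229), top (369,129).
- **Ivory cheeses in the blue crate:** top (90-190, 55-100).
- **Grey cheese, stays put:** side (316,240), top (353,221).
- **Red look-alikes:** top (405,217) and (409,257).

I choose the ivory one on the plank at top (342,180) and check it in a close crop.

```bash
python3 - <<'E'
from h import *
a=cv2.imread('pics/top0.png')[140:280,240:390]; b=cv2.imread('pics/side0.png')[165:285,245:390]
cv2.imwrite('pics/c_top.png',cv2.resize(a,None,fx=5,fy=4.2857*5/4.2857,interpolation=cv2.INTER_CUBIC)[:600*2])
t=cv2.resize(a,None,fx=4.2,fy=4.2,interpolation=cv2.INTER_CUBIC); s=cv2.resize(b,None,fx=5,fy=5,interpolation=cv2.INTER_CUBIC)
cv2.imwrite('pics/c_top.png',t); cv2.imwrite('pics/c_side.png',s)
m={}
for c in('side','top'):
  for q in('fresh_cheese','blue_cheese','plank'):
    for k,d in enumerate(masks_of(c,q)[:3]):
        print(c,q,round(d['score'],2),np.round(d['rect'],1), d['pixels'].sum()); m[f'{c}_{q}_{k}']=d['pixels']
np.savez('m.npz',**m)
E
```

```text
side fresh_cheese 0.96 [350.  223.5  24.7  39.8] 1033
side fresh_cheese 0.69 [410.1 230.6  30.7  44.3] 992
side blue_cheese 0.9 [305.4 307.1  35.4  48.5] 1271
side blue_cheese 0.87 [346.9 285.6  26.1  52.6] 1300
side blue_cheese 0.68 [314.1 240.6  25.3  51.5] 1111
side plank 0.58 [318.9 229.9 118.2 106.4] 4829
top fresh_cheese 0.68 [367.4 130.1  30.9  28. ] 697
top fresh_cheese 0.55 [339.9 183.1  33.4  31.9] 705
top blue_cheese 0.82 [353.  222.3  29.   31.3] 694
top blue_cheese 0.72 [410.1 256.6  34.1  24. ] 743
top blue_cheese 0.62 [402.2 216.2  33.   33.3] 719
top plank 0.84 [316.9 215.3 115.3 107.2] 7040
```

View pics/c_top.png

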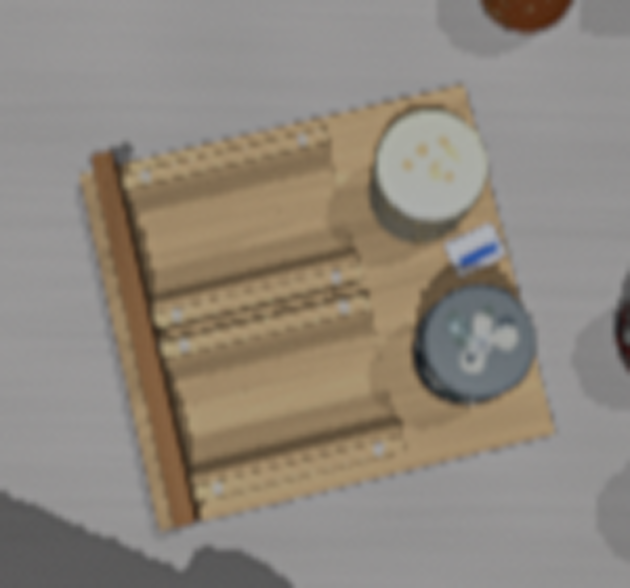

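View pics/c_side.png

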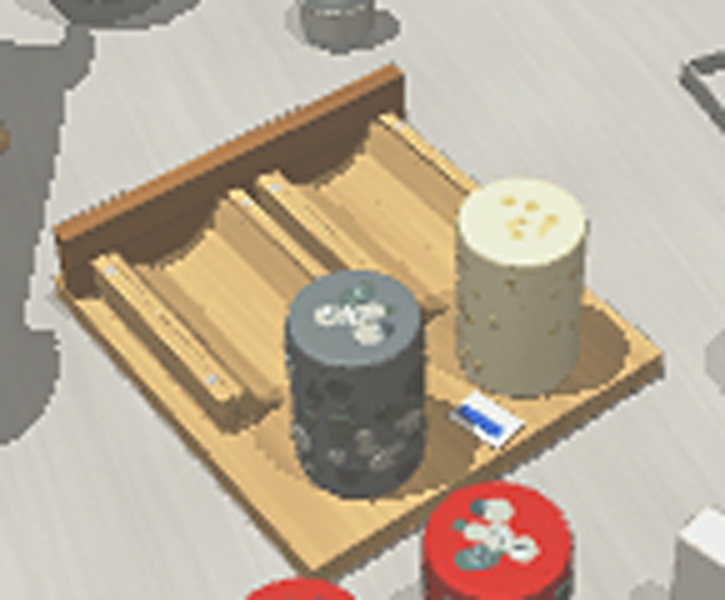

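The crop confirms it. The ivory cylinder stands before the far gutter, which is gutter b, with the tag between the cheeses at top-crop (475,250). Now I fit the plank and cheese poses.

```bash
cat >> h.py <<'E'
def proj(c,P):
    i=camera_info(c); P=np.atleast_2d(P); X=P@np.array(i['R']).T+np.array(i['t'])
    return np.c_[i['fx']*X[:,0]/X[:,2]+i['cx'], i['fy']*X[:,1]/X[:,2]+i['cy']]
def onplane(c,uv,z):
    i=camera_info(c); R=np.array(i['R']); o=-R.T@np.array(i['t'])
    d=R.T@np.array([(uv[0]-i['cx'])/i['fx'],(uv[1]-i['cy'])/i['fy'],1]); return o+d*(z-o[2])/d[2]
def pl(p,x,y,z): # plank -> world
    a=p[2]; return np.array([p[0]+x*np.cos(a)-y*np.sin(a), p[1]+x*np.sin(a)+y*np.cos(a), z])
E
python3 - <<'E'
from h import *
from scipy.optimize import least_squares
T=lambda u,v:(240+u/4.2,140+v/4.2)
S=lambda u,v:(245+u/5,165+v/5)
obs=[('top',T(465,85),-165,-150,24),('top',T(553,432),-165,150,24),('top',T(82,180),165,-150,24),('top',T(165,530),165,150,24),
('side',S(662,352),-165,-150,24),('side',S(312,572),-165,150,24),('side',S(60,285),165,150,24)]
f=lambda p:np.concatenate([proj(c,pl(p,x/1e3,y/1e3,z/1e3))[0]-uv for c,uv,x,y,z in obs])
r=least_squares(f,[.57,.0,1.8],loss='soft_l1'); print(r.x[:2],np.degrees(r.x[2])); print(np.round(r.fun.reshape(-1,2),1))
p=r.x; np.save('plank.npy',p)
a=p[2]
def toplank(w): d=w[:2]-p[:2]; return np.array([d[0]*np.cos(a)+d[1]*np.sin(a),-d[0]*np.sin(a)+d[1]*np.cos(a)])
for n,uv,c in (('ivory',T(432,165),'top'),('ivory',S(521,222),'side'),('blue',T(478,342),'top'),('blue',S(356,318),'side')):
    w=onplane(c,uv,.154); print(n,c,w,toplank(w))
# overlay
for c in('top','side'):
    im=cv2.imread(f'pics/{c}0.png'); im=cv2.resize(im,None,fx=4,fy=4,interpolation=cv2.INTER_CUBIC)
    def dl(pts,col): cv2.polylines(im,[np.round((proj(c,pts)+.5)*4-.5).astype(int)],False,col,1)
    dl([pl(p,x,y,.024) for x,y in((-.165,-.15),(-.165,.15),(.165,.15),(.165,-.15),(-.165,-.15))],(0,0,255))
    for g in(.07,-.07):
        dl([pl(p,-.04,g,.024),pl(p,.13,g,.024)],(255,0,0))
        dl([pl(p,.13,g+.045,.058),pl(p,-.04,g+.045,.058),pl(p,-.04,g-.045,.058),pl(p,.13,g-.045,.058)],(0,200,0))
    w=onplane('top',T(432,165),.154)
    for z in(.024,.154): dl([[w[0]+.0425*np.cos(t),w[1]+.0425*np.sin(t),z] for t in np.linspace(0,6.3,50)],(255,0,255))
    cv2.imwrite(f'pics/ov_{c}.png', im[560:1120,940:1600] if c=='top' else im[640:1160,960:1560])
E
```

```text
[0.54006179 0.00646565] 105.08167811089612
[[ 0.1 -0.8]
 [ 1.7  0.1]
 [-0.7 -1.3]
 [-0.6  0.9]
 [ 0.4  0.1]
 [ 0.1  0.8]
 [-2.5 -0.9]]
ivory top [ 0.63066068 -0.07522342  0.154     ] [-0.1024488  -0.06622314]
ivory side [ 0.63149177 -0.0777913   0.154     ] [-0.10514449 -0.06635745]
blue top [ 0.49922261 -0.10998138  0.154     ] [-0.10180993  0.06973153]
blue side [ 0.50266158 -0.11448018  0.154     ] [-0.10704858  0.06758158]
```

View pics/ov_top.png

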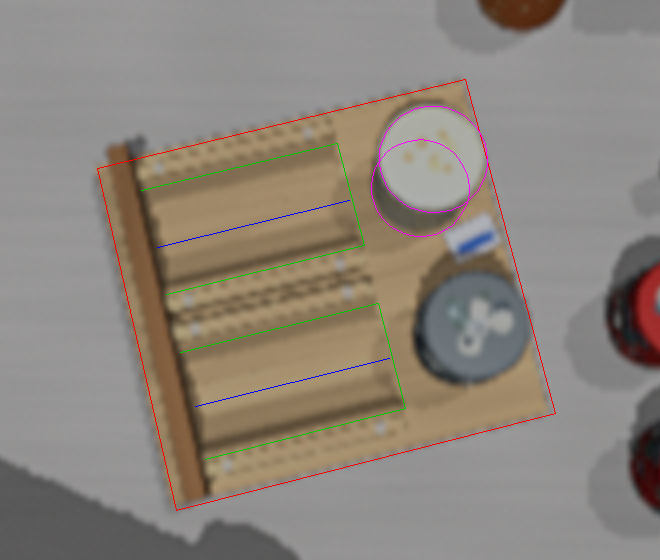

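View pics/ov_side.png

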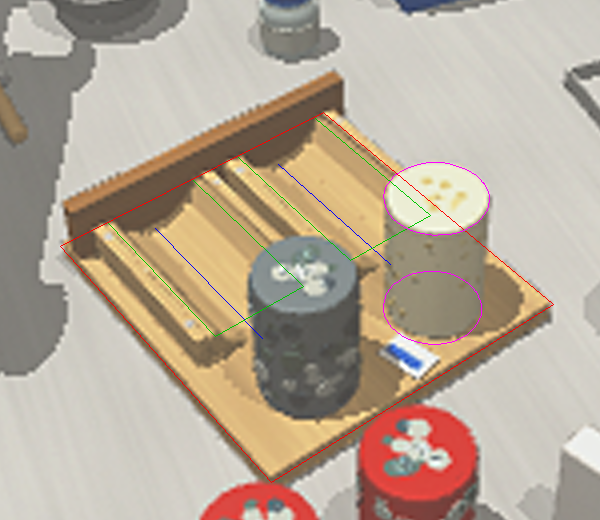

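```bash
cat >> h.py <<'E'
from scipy.spatial.transform import Rotation as Ro
P=np.load('plank.npy')
def toplank(w):
    d=np.array(w[:2])-P[:2]; a=P[2]; return np.array([d[0]*np.cos(a)+d[1]*np.sin(a),-d[0]*np.sin(a)+d[1]*np.cos(a)])
def stat(goal=None):
    s=get_state(); R=Ro.from_euler('xyz',s['tool_rot'],degrees=True).as_matrix()
    px=np.array([np.cos(P[2]),np.sin(P[2]),0])
    v=R.T@px  # plank x in tool axes
    print('t',round(s['t'],2),'pos',np.round(s['eef_pos'],4),'plank',np.round(toplank(s['eef_pos']),4),'F',np.round(s['ft_force'],2),'Fpx',round(s['ft_force']@px,2),'w',round(s['gripper_width'],3))
    print('R',np.round(R,3).tolist(),'plank x in tool',np.round(v,3),'roll to bring z on px (rad)',round(float(np.arctan2(-v[1],v[2])),3),'or -px',round(float(np.arctan2(v[1],-v[2])),3),'q',np.round(s['qpos'],1))
    if goal is not None: print('shift in tool axes',np.round(R.T@(np.array(goal)-s['eef_pos']),4))
E
python3 - <<'E'
from h import *
g=pl(P,-.215,-.066,.256);print(g)
stat(g)
for n,uv,z in(('red1',(405,216),.13),('red2',(410,256),.13),('meter',(415,178),.105),('orange',(369,125),.13),('tag',(353.5,199),.029)):
    w=onplane('top',uv,z);print(n,w.round(3),toplank(w).round(3))
E
```

```text
[ 0.65973056 -0.18395595  0.256     ]
t 0.4 pos [0.2898 0.6095 0.2555] plank [0.6474 0.0847] F [ 0.6  -0.71  1.5 ] Fpx -0.84 w 0.997
R [[-0.0, -0.903, 0.429], [-0.0, 0.429, 0.903], [-1.0, 0.0, -0.0]] plank x in tool [-0.    0.65  0.76] roll to bring z on px (rad) -0.707 or -px 2.435 q [62.5 15.1 91.9  0.  73.  -2.1]
shift in tool axes [-3.000e-04 -6.748e-01 -5.578e-01]
red1 [ 0.521 -0.275  0.13 ] [-0.267  0.091]
red2 [ 0.397 -0.288  0.13 ] [-0.247  0.215]
meter [ 0.65  -0.316  0.105] [-0.34  -0.022]
orange [ 0.818 -0.162  0.13 ] [-0.235 -0.225]
tag [ 0.587 -0.123  0.029] [-0.137 -0.012]
```

Emit:
drive_tool:
  series: "0 -0.025 -0.035 -0.1414 0; 0 -0.025 -0.035 -0.1414 0; 0 -0.02 -0.04 -0.1414 0; 0 -0.015 -0.04 -0.1414 0; 0 -0.01 -0.045 -0.1414 0; 0 0 -0.045 0 0; 0 0 -0.045 0 0; 0 0 -0.045 0 0"
  squeeze: 10

```text
t: 1.2
eef_pos: [0.3957, 0.2667, 0.2547]
tool_rot: [-60.4, 89.8, 46.7]
ft_force: [1.2, -0.3, 0.5]
gripper_width: 0.298
```

```bash
python3 -c "
from h import *
stat(pl(P,-.215,-.066,.256))"
```

```text
t 1.2 pos [0.3957 0.2667 0.2547] plank [0.2888 0.0717] F [ 1.24 -0.28  0.46] Fpx -0.59 w 0.298
R [[0.003, -0.955, -0.295], [0.003, -0.295, 0.955], [-1.0, -0.003, 0.002]] plank x in tool [ 0.002 -0.036  0.999] roll to bring z on px (rad) 0.036 or -px -3.105 q [ 3.090e+01 -6.800e+00  1.154e+02  1.000e-01  7.120e+01 -7.620e+01]
shift in tool axes [-0.0019 -0.1192 -0.5085]
```

Emit:
drive_tool:
  series: "0 -0.015 -0.045 0.036 0; 0 -0.015 -0.045 0 0; 0 -0.015 -0.045 0 0; 0 -0.015 -0.045 0 0; 0 -0.015 -0.045 0 0; 0 -0.015 -0.045 0 0; 0 -0.015 -0.045 0 0; 0 -0.015 -0.045 0 0"

```text
t: 2.0
eef_pos: [0.6114, -0.0637, 0.2582]
tool_rot: [-78.5, 89.3, 26.6]
ft_force: [0.5, 0.5, -0.1]
gripper_width: 0.007
```

```bash
python3 -c "
from h import *
stat(pl(P,-.215,-.066,.256))"
```

```text
t 2.0 pos [ 0.6114 -0.0637  0.2582] plank [-0.0863 -0.0506] F [ 0.51  0.47 -0.15] Fpx 0.32 w 0.007
R [[0.011, -0.966, -0.259], [0.005, -0.259, 0.966], [-1.0, -0.012, 0.002]] plank x in tool [0.002 0.001 1.   ] roll to bring z on px (rad) -0.001 or -px 3.141 q [  -8.5    8.2   99.9    0.4   71.3 -113.6]
shift in tool axes [ 0.0021 -0.0155 -0.1287]
```

Emit:
drive_tool:
  series: "0 -0.008 -0.045 0 0; 0 -0.008 -0.045 0 0; 0 0 -0.04 0 0; 0.03 0 0 0 0; 0.03 0 0 0 0; 0.02 0 0 0 0; 0 0 0 0 0; 0 0 0 0 0"

```text
t: 2.8
eef_pos: [0.6676, -0.2002, 0.1772]
tool_rot: [-98.0, 89.0, 6.5]
ft_force: [-0.2, 0.5, 1.1]
gripper_width: 0.002
```

```bash
python3 -c "
from h import *
stat(pl(P,-.175,-.066,.151))
a=get_image('top');b=get_image('side')
save('t1',np.vstack([cv2.resize(a[130:290,230:450],None,fx=2.5,fy=2.5),cv2.resize(b[160:320,230:450],None,fx=2.5,fy=2.5)])[:800]);
save('t1',np.hstack([cv2.resize(a[120:280,260:420],None,fx=2.5,fy=2.5),cv2.resize(b[140:300,280:440],None,fx=2.5,fy=2.5)]))"
```

```text
t 2.8 pos [ 0.6676 -0.2002  0.1772] plank [-0.2327 -0.0694] F [-0.23  0.47  1.14] Fpx 0.51 w 0.002
R [[0.017, -0.968, -0.25], [0.002, -0.25, 0.968], [-1.0, -0.017, -0.002]] plank x in tool [-0.003  0.01   1.   ] roll to bring z on px (rad) -0.01 or -px 3.131 q [ -18.9   20.    94.1    0.5   65.  -123.6]
shift in tool axes [0.026  0.0044 0.0577]
```

View pics/t1.png

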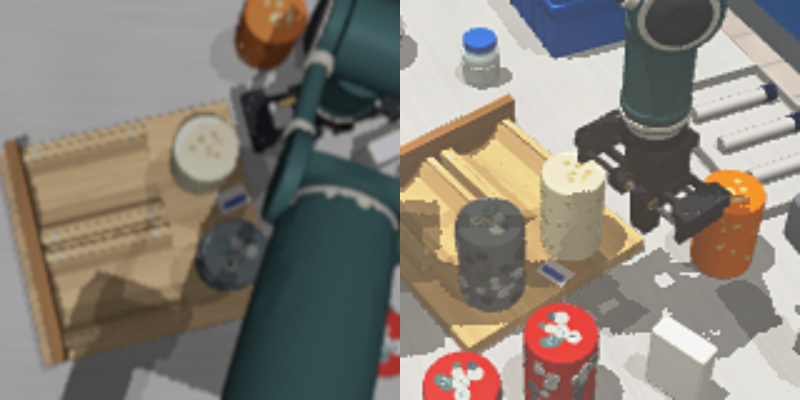

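Emit:
drive_tool:
  series: "0.015 0.002 0.01 -0.005 0; 0.011 0.002 0.015 0 0; 0 0 0.015 0 0; 0 0 0.01 0 0; 0 0 0.005 0 0; 0 0 0.005 0 0; 0 0 0 0 0; 0 0 0 0 0"

```text
t: 3.7
eef_pos: [0.6494, -0.1358, 0.1545]
tool_rot: [-105.2, 88.5, -0.2]
ft_force: [1.2, -0.9, 0.0]
gripper_width: 0.004
```

```bash
python3 -c "
from h import *
stat(pl(P,-.163,-.066,.151))"
```

```text
t 3.7 pos [ 0.6494 -0.1358  0.1545] plank [-0.1659 -0.0686] F [ 1.23 -0.93  0.02] Fpx -1.22 w 0.004
R [[0.025, -0.966, -0.259], [-0.0, -0.259, 0.966], [-1.0, -0.025, -0.007]] plank x in tool [-0.007  0.001  1.   ] roll to bring z on px (rad) -0.001 or -px 3.14 q [ -14.1   17.4  100.1    0.4   61.1 -119.3]
shift in tool axes [0.0035 0.0026 0.0029]
```

Emit:
drive_tool:
  series: "0.002 0.002 0.004 0 0; 0.001 0 0.005 0 0; 0 0 0.005 0 0; 0 0 0.005 0 0; 0 0 0.005 0 0; 0 0 0.005 0 0; 0 0 0 0 0; 0 0 0 0 0"

```text
t: 4.5
eef_pos: [0.6458, -0.1158, 0.1589]
tool_rot: [-123.2, 87.4, -18.3]
ft_force: [-0.1, -3.4, 1.8]
gripper_width: 0.008
```

```bash
python3 -c "
from h import *
stat(pl(P,-.108,-.066,.151))
a=get_image('top');b=get_image('side')
save('t2',np.hstack([cv2.resize(a[120:280,260:420],None,fx=2.5,fy=2.5),cv2.resize(b[140:300,280:440],None,fx=2.5,fy=2.5)]))"
```

```text
t 4.5 pos [ 0.6458 -0.1158  0.1589] plank [-0.1456 -0.0703] F [-0.08 -3.37  1.76] Fpx -3.24 w 0.008
R [[0.042, -0.966, -0.256], [-0.014, -0.257, 0.966], [-0.999, -0.037, -0.024]] plank x in tool [-0.024  0.003  1.   ] roll to bring z on px (rad) -0.003 or -px 3.138 q [ -12.2   15.8  101.6   -0.3   60.  -116.9]
shift in tool axes [0.0068 0.0047 0.0378]
```

View pics/t2.png

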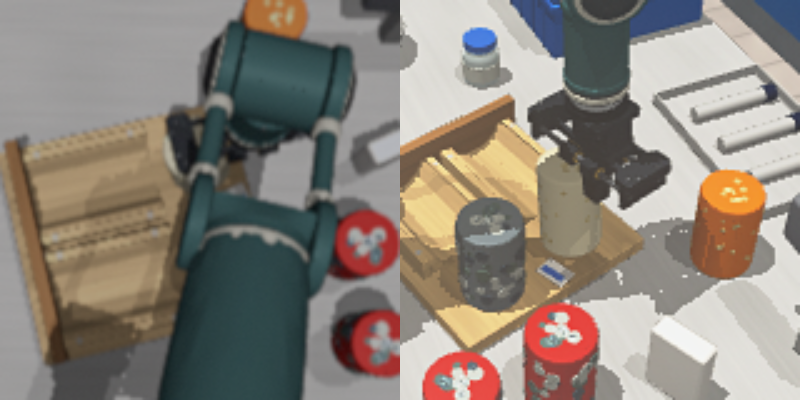

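The top of the ivory cheese is leaning toward the gutter, with a push of 3.2 N. I continue.

Emit:
drive_tool:
  series: "0.003 0.002 0.007 0 0; 0.002 0.001 0.008 0 0; 0.001 0.001 0.008 0 0; 0 0 0.008 0 0; 0 0 0.008 0 0; 0 0 0.004 0 0; 0 0 0 0 0; 0 0 0 0 0"

```text
t: 5.4
eef_pos: [0.6347, -0.0757, 0.1546]
tool_rot: [-122.5, 86.9, -17.7]
ft_force: [0.4, -0.6, 3.0]
gripper_width: 0.008
```

```bash
python3 -c "
from h import *
stat(pl(P,-.108,-.066,.151))
a=get_image('top');b=get_image('side')
save('t3',np.hstack([cv2.resize(a[120:280,260:420],None,fx=2.5,fy=2.5),cv2.resize(b[140:300,280:440],None,fx=2.5,fy=2.5)]))"
```

```text
t 5.4 pos [ 0.6347 -0.0757  0.1546] plank [-0.1039 -0.07  ] F [ 0.44 -0.59  3.02] Fpx -0.68 w 0.008
R [[0.051, -0.966, -0.255], [-0.016, -0.256, 0.967], [-0.999, -0.045, -0.029]] plank x in tool [-0.029  0.004  1.   ] roll to bring z on px (rad) -0.004 or -px 3.137 q [  -8.8   14.1  104.4   -0.6   58.5 -113.3]
shift in tool axes [ 0.0036  0.0041 -0.004 ]
```

View pics/t3.png

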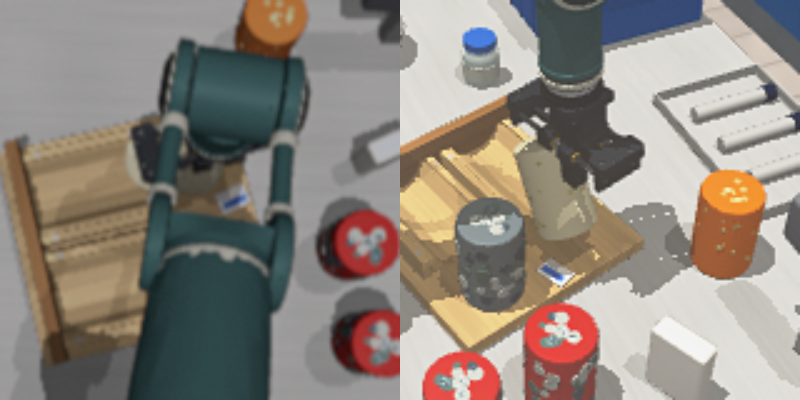

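Emit:
drive_tool:
  series: "0 0.001 0.006 0 0; 0 0.001 0.006 0 0; 0 0.001 0.006 0 0; 0 0 0.006 0 0; 0 0 0 0 0; 0 0 0 0 0; 0 0 0 0 0; 0 0 0 0 0"

```text
t: 6.3
eef_pos: [0.6221, -0.0504, 0.1504]
tool_rot: [-122.5, 87.3, -17.7]
ft_force: [-0.3, 0.7, 0.4]
gripper_width: 0.004
```

```bash
python3 -c "
from h import *
stat(pl(P,-.128,-.066,.2))
a=get_image('top');b=get_image('side')
save('t4',np.hstack([cv2.resize(a[120:280,260:420],None,fx=2.5,fy=2.5),cv2.resize(b[140:300,280:440],None,fx=2.5,fy=2.5)]))"
```

```text
t 6.3 pos [ 0.6221 -0.0504  0.1504] plank [-0.0762 -0.0644] F [-0.32  0.75  0.36] Fpx 0.8 w 0.004
R [[0.044, -0.966, -0.254], [-0.014, -0.255, 0.967], [-0.999, -0.039, -0.025]] plank x in tool [-0.025  0.005  1.   ] roll to bring z on px (rad) -0.005 or -px 3.137 q [  -6.7   13.   106.2   -0.6   58.2 -111.1]
shift in tool axes [-0.0482 -0.0038 -0.053 ]
```

View pics/t4.png

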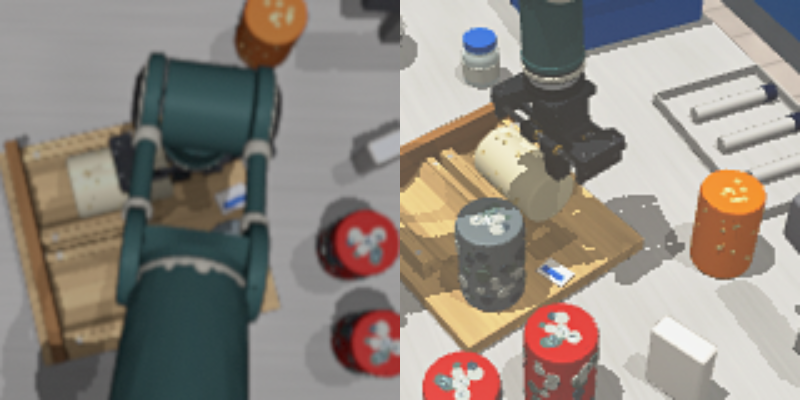

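The ivory cheese has fallen lengthwise into gutter b and the blue-grey one still stands. Next I back off and lower behind its end.

```bash
python3 -c "
from h import *
w=onplane('side',(337.2,214.8),.0665);print(w,toplank(w))
stat(pl(P,-.125,-.068,.078))"
```

```text
[ 0.62279048 -0.00335057  0.0665    ] [-0.03100376 -0.07732504]
t 6.4 pos [ 0.6222 -0.0505  0.1504] plank [-0.0763 -0.0645] F [-0.34 -0.87 -0.53] Fpx -0.75 w 0.003
R [[0.044, -0.966, -0.254], [-0.014, -0.255, 0.967], [-0.999, -0.039, -0.025]] plank x in tool [-0.025  0.005  1.   ] roll to bring z on px (rad) -0.005 or -px 3.136 q [  -6.7   13.   106.2   -0.6   58.2 -111.1]
shift in tool axes [ 0.0737 -0.0009 -0.0468]
```

Emit:
drive_tool:
  series: "0 0 -0.02 0 0; 0 0 -0.02 0 0; 0 -0.002 -0.015 0 0; 0 0 0 0 0; 0 0 0 0 0; 0 0 0 0 0; 0 0 0 0 0; 0 0 0 0 0"

```text
t: 7.2
eef_pos: [0.6385, -0.1035, 0.1518]
tool_rot: [-121.0, 87.4, -16.3]
ft_force: [-0.8, -0.5, -0.0]
gripper_width: 0.003
```

```bash
python3 -c "
from h import *
stat(pl(P,-.125,-.068,.078))
a=get_image('top');b=get_image('side')
save('t5',np.hstack([cv2.resize(a[120:280,260:420],None,fx=2.5,fy=2.5),cv2.resize(b[140:300,280:440],None,fx=2.5,fy=2.5)]))"
```

```text
t 7.2 pos [ 0.6385 -0.1035  0.1518] plank [-0.1318 -0.0665] F [-0.83 -0.51 -0.03] Fpx -0.28 w 0.003
R [[0.044, -0.966, -0.254], [-0.013, -0.255, 0.967], [-0.999, -0.039, -0.024]] plank x in tool [-0.024  0.005  1.   ] roll to bring z on px (rad) -0.005 or -px 3.137 q [ -11.3   15.2  103.2   -0.3   58.9 -115.9]
shift in tool axes [0.0737 0.0014 0.0086]
```

View pics/t5.png

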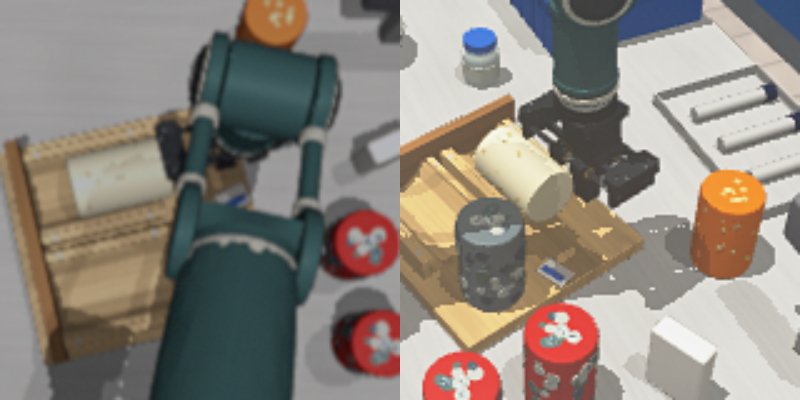

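Emit:
drive_tool:
  series: "0.03 0 0 0 0; 0.025 0 0 0 0; 0.015 0 0 0 0; 0.004 0 0 0 0; 0 0 0.01 0 0; 0 0 0 0 0; 0 0 0 0 0; 0 0 0 0 0"

```text
t: 8.1
eef_pos: [0.6424, -0.0929, 0.0803]
tool_rot: [-120.1, 86.9, -15.2]
ft_force: [-0.3, -0.2, 0.6]
gripper_width: 0.005
```

```bash
python3 -c "
from h import *
stat(pl(P,-.0175,-.070,.080))
a=get_image('top');b=get_image('side')
save('t6',np.hstack([cv2.resize(a[120:280,260:420],None,fx=2.5,fy=2.5),cv2.resize(b[140:300,280:440],None,fx=2.5,fy=2.5)]))"
```

```text
t 8.1 pos [ 0.6424 -0.0929  0.0803] plank [-0.1226 -0.0729] F [-0.26 -0.18  0.6 ] Fpx -0.11 w 0.005
R [[0.051, -0.965, -0.256], [-0.014, -0.257, 0.966], [-0.999, -0.046, -0.027]] plank x in tool [-0.027  0.003  1.   ] roll to bring z on px (rad) -0.003 or -px 3.139 q [ -10.3   19.6  106.    -0.3   51.3 -115. ]
shift in tool axes [-0.0027  0.0032  0.105 ]
```

View pics/t6.png

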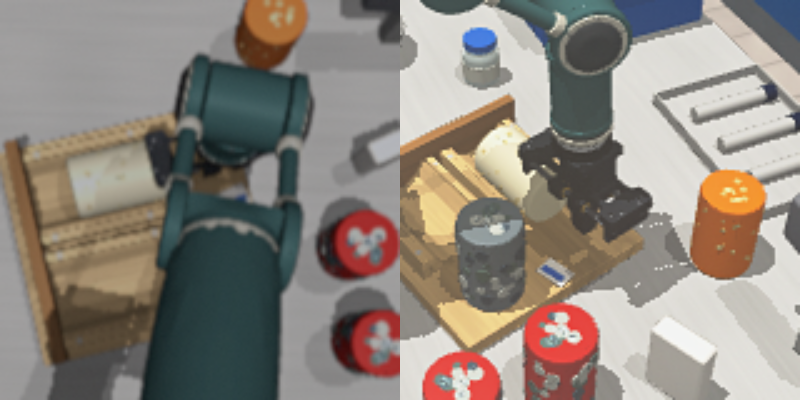

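Emit:
drive_tool:
  series: "0 0.002 0.012 0 0; 0 0.001 0.012 0 0; 0 0 0.01 0 0; 0 0 0.01 0 0; 0 0 0.01 0 0; 0 0 0.01 0 0; 0 0 0.005 0 0; 0 0 0 0 0"

```text
t: 9.0
eef_pos: [0.6219, -0.024, 0.0803]
tool_rot: [-123.7, 86.5, -18.7]
ft_force: [-0.5, -2.5, -0.6]
gripper_width: 0.003
```

```bash
python3 -c "
from h import *
stat(pl(P,-.0175,-.070,.080))
a=get_image('top');b=get_image('side')
save('t7',np.hstack([cv2.resize(a[120:280,260:420],None,fx=2.5,fy=2.5),cv2.resize(b[140:300,280:440],None,fx=2.5,fy=2.5)]))"
```

```text
t 9.0 pos [ 0.6219 -0.024   0.0803] plank [-0.0507 -0.0711] F [-0.49 -2.53 -0.63] Fpx -2.32 w 0.003
R [[0.057, -0.965, -0.258], [-0.019, -0.259, 0.966], [-0.998, -0.05, -0.034]] plank x in tool [-0.034  0.001  0.999] roll to bring z on px (rad) -0.001 or -px 3.141 q [  -4.    17.   109.6   -1.1   50.1 -108.3]
shift in tool axes [-0.0009  0.0012  0.0332]
```

View pics/t7.png

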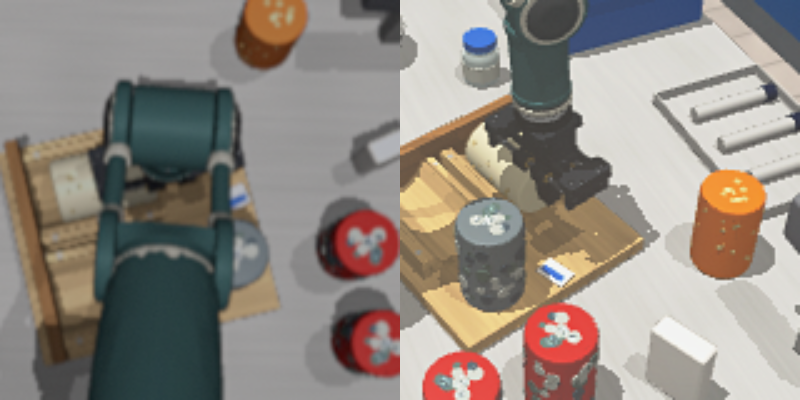

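Emit:
drive_tool:
  series: "0 0 0.008 0 0; 0 0 0.008 0 0; 0 0 0.006 0 0; 0 0 0.004 0 0; 0 0 0 0 0; 0 0 0 0 0; 0 0 0 0 0; 0 0 0 0 0"

```text
t: 9.9
eef_pos: [0.6172, -0.0027, 0.0805]
tool_rot: [-125.6, 86.3, -20.8]
ft_force: [-0.2, -1.8, 0.3]
gripper_width: 0.004
```

```bash
python3 -c "
from h import *
stat(pl(P,-.0175,-.070,.080))
a=get_image('top');b=get_image('side')
save('t8',np.hstack([cv2.resize(a[140:240,260:360],None,fx=4,fy=4),cv2.resize(b[160:260,290:390],None,fx=4,fy=4)]))"
```

```text
t 9.9 pos [ 0.6172 -0.0027  0.0805] plank [-0.0289 -0.0721] F [-0.21 -1.78  0.26] Fpx -1.67 w 0.004
R [[0.06, -0.965, -0.254], [-0.023, -0.256, 0.966], [-0.998, -0.052, -0.037]] plank x in tool [-0.038  0.004  0.999] roll to bring z on px (rad) -0.004 or -px 3.138 q [  -1.9   16.4  110.4   -1.6   49.8 -105.8]
shift in tool axes [-0.      0.0022  0.0114]
```

View pics/t8.png

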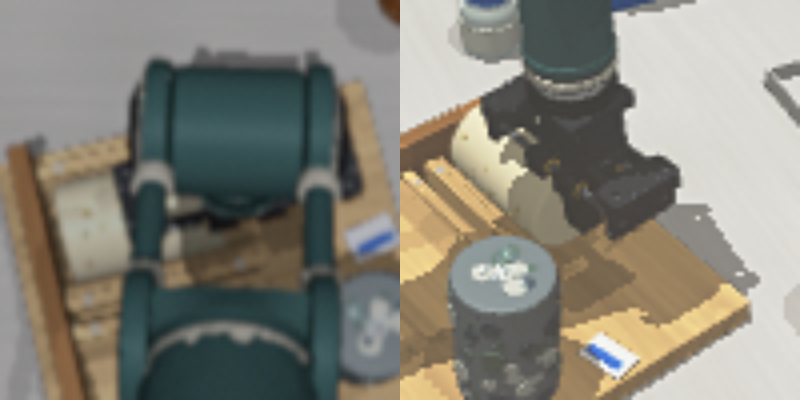

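Emit:
drive_tool:
  series: "0 0.001 0.005 0 0; 0 0 0.005 0 0; 0 0 0.004 0 0; 0 0 0.004 0 0; 0 0 0.004 0 0; 0 0 0.004 0 0; 0 0 0.004 0 0; 0 0 0.004 0 0"

```text
t: 10.8
eef_pos: [0.6142, 0.0089, 0.0817]
tool_rot: [-142.4, 84.6, -37.2]
ft_force: [3.5, -16.7, -1.7]
gripper_width: 0.002
```

```bash
python3 -c "
from h import *
stat(pl(P,-.0175,-.070,.080))
a=get_image('top');b=get_image('side')
save('t9',np.hstack([cv2.resize(a[140:240,260:360],None,fx=4,fy=4),cv2.resize(b[160:260,290:390],None,fx=4,fy=4)]))"
```

```text
t 10.8 pos [0.6142 0.0089 0.0817] plank [-0.017  -0.0722] F [  3.52 -16.74  -1.74] Fpx -17.08 w 0.002
R [[0.074, -0.963, -0.259], [-0.056, -0.263, 0.963], [-0.996, -0.057, -0.074]] plank x in tool [-0.074 -0.004  0.997] roll to bring z on px (rad) 0.004 or -px -3.138 q [   0.2   15.7  111.2   -4.3   48.9 -102.2]
shift in tool axes [ 0.0016  0.0023 -0.0004]
```

View pics/t9.png

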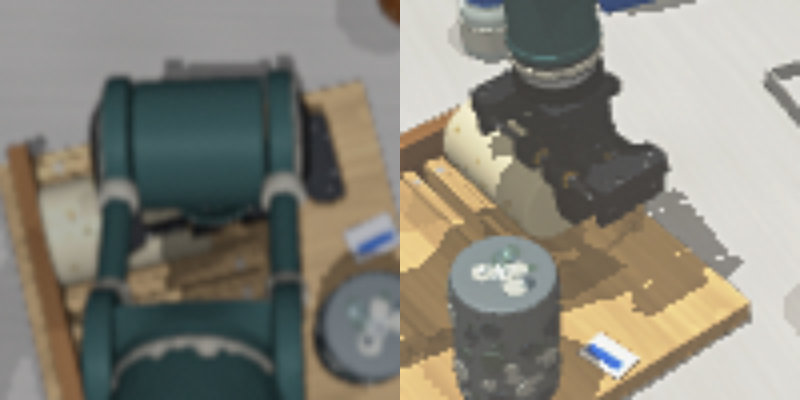

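The push stalled at 17 N with the finger at plank x = -17 mm, exactly where the board stop should be. I back off and then raise the tool.

Emit:
drive_tool:
  series: "0 0 -0.008 0 0; 0 0 -0.015 0 0; -0.003 0 -0.02 0 0; -0.003 0 -0.03 0 0; -0.01 0 -0.04 0 0; -0.04 0 -0.02 0 0; -0.05 0 0 0 0; -0.05 0 0 0 0"

```text
t: 11.7
eef_pos: [0.6325, -0.1161, 0.239]
tool_rot: [-147.5, 85.9, -42.3]
ft_force: [0.5, -0.1, -0.3]
gripper_width: 0.005
```

Emit:
drive_tool:
  series: "-0.03 0 -0.04 0 0; 0 0 -0.05 0 0; 0 0 -0.05 0 0; 0 0 -0.05 0 0; 0 0 0 0 0; 0 0 0 0 0; 0 0 0 0 0; 0 0 0 0 0"

```text
t: 12.5
eef_pos: [0.6851, -0.3, 0.2946]
tool_rot: [-138.3, 85.1, -32.9]
ft_force: [-0.5, -0.0, -0.3]
gripper_width: 0.005
```

```bash
python3 -c "
from h import *
stat()
a=get_image('top');b=get_image('side')
save('t10',np.hstack([cv2.resize(a[120:280,250:410],None,fx=2.5,fy=2.5,interpolation=2),cv2.resize(b[160:290,245:375],None,fx=3.077,fy=3.077,interpolation=2)[:400,:400]])); save('t10s',b); save('t10t',a)"
```

```text
t 12.5 pos [ 0.6851 -0.3     0.2946] plank [-0.3336 -0.0603] F [-0.55 -0.01 -0.27] Fpx 0.13 w 0.005
R [[0.072, -0.962, -0.263], [-0.047, -0.267, 0.963], [-0.996, -0.057, -0.064]] plank x in tool [-0.064 -0.007  0.998] roll to bring z on px (rad) 0.007 or -px -3.134 q [ -25.3   19.    83.    -0.7   73.1 -130.5]
```

View pics/t10.png

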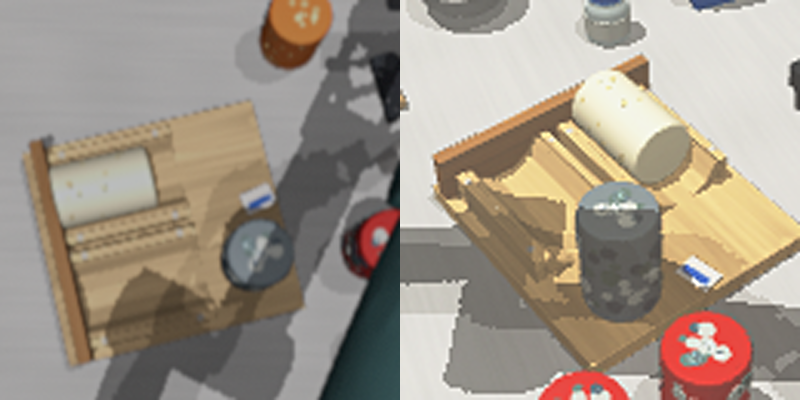

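View pics/t10s.png

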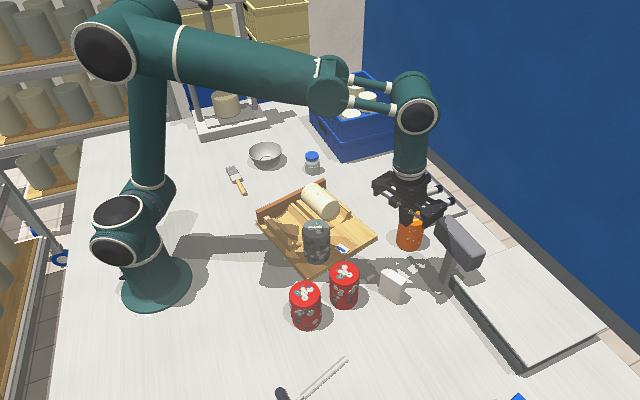

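```bash
python3 -c "
from h import *
out=[]
for c,y0,x0 in(('top',150,255),('side',165,270)):
    im=cv2.imread('pics/t10'+c[0]+'.png'); im=cv2.resize(im,None,fx=5,fy=5,interpolation=cv2.INTER_CUBIC)
    for x,col in((0,(0,0,255)),(.13,(255,0,255))):
        t=np.linspace(0,6.3,60); q=[pl(P,x,-.07+.0425*np.cos(k),.0665+.0425*np.sin(k)) for k in t]
        cv2.polylines(im,[np.round((proj(c,q)+.5)*5-.5).astype(int)],False,col,1)
    out.append(im[y0*5:y0*5+400,x0*5:x0*5+400])
cv2.imwrite('pics/ov2.png',np.hstack(out))
for c,a,b,r in(('top','top0','t10t',(200,242,335,375)),('side','side0','t10s',(215,268,300,333))):
    A=cv2.imread(f'pics/{a}.png').astype(int);B=cv2.imread(f'pics/{b}.png').astype(int);y,Y,x,X=r
    print(c,'blue-cheese diff mean',abs(A-B)[y:Y,x:X].mean())
"
```

```text
top blue-cheese diff mean 28.998412698412697
side blue-cheese diff mean 20.052982656756242
```

View pics/ov2.png

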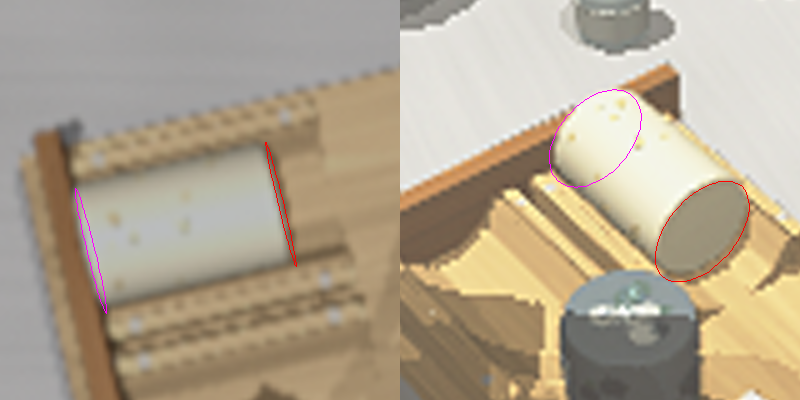

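The overlay fits: the end face at plank x=130 mm meets the board and the free end sits at x=0. The blue-grey cheese is at top (353,222), as before; its pixel differences look like shadow.

```bash
python3 -c "
from h import *
print(sign_off())"
```

```text
the job is handed in; nothing more can be done
None
```

The young ivory cheese now lies lengthwise in gutter b, snug against the end board. I handed the job in at about 12.6 s of the 38 s allowed; no verdict is reported.

- **What I did:** I tipped it with the closed fingers pushing near its top, reading 3.2 N when I checked mid-push. I then pushed its end along until it stalled at 17 N. After that I backed the tool off and raised it clear.
- **Ivory cheese:** the stall came with the finger about 0.5 mm from where the board stop should be. The last overlay in both cameras puts the leading face on the board and the free end at plank x = 0.
- **Other objects:** the blue-grey cheese still stands at the same place by eye, within about 1 px. I tried an automatic before/after picture comparison on it, but it gave large differences (29 and 20). I put these down to the arm's moved shadow, so that check is inconclusive. The tag, meter and look-alikes looked unmoved by eye only.
- **Tool drift:** the tool tilted by about 5 degrees over the moves, because the interface cannot correct that tilt. I saw no effect on the result.

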